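# Seat a keyed turning blank in its nest and latch it

## Robot

A 6-joint arm with a two-finger parallel gripper is mounted at the origin on a cart in front of the work surface, level with it; the furniture and walls round the work are solid. World frame = base frame: x ahead of the robot, y to its left, z up, the work surface at z = 0. Lengths are in m, angles in rad, forces in N, time in s.
With the tool pointing down it reaches from about 0.4 to 0.925 m from the base axis. Payload 3.4 kg.
Tool frame: the origin (TCP) lies midway between the tips of the shut fingers; the grasp point (between the pads) lies 19 mm behind it (env.grip_point_offset is the distance from the TCP to the grasp point, in m); z points along the fingers, y is the line along which they close (so a half turn about z gives the same grasp; the last joint's range is limited). The gripper opens to 85 mm and grips with 20 to 120 N. Pads are 22 mm wide; open, the fingers measure 114 mm over their backs; the gripper's body (76 mm by 85 mm) begins 54 mm behind the grasp point. The pads swing forward as they close: fully open they stand 13 mm farther back than shut.
Start: joints at [-1.337, 0.307, 1.506, -0, 1.328, -0.073], TCP at [0.174, -0.548, 0.231] pointing down, gripper open.
Joint ranges: [-3.12, 3.12], [-1.05, 2.28], [0.14, 2.33], [-1.42, 4.57], [0.1, 2.73], [-2.68, 2.68]. Speed limits (rad/s): [2.57, 2.57, 3.14, 3.14, 3.14, 3.14].

## Interface

Orientations are given as a rotation vector (axis times angle).
In Python, from rig import status, eyes, order, env gives the robot as it stands.
- The arm moves only by the shell command python3 -m handwheel 'ROWS' [FORCE]. ROWS is JSON, a list of rows, each an object of numbers: "tx", "ty", "tz": the shift along the tool's x, y, z in mm; "wx", "wy", "wz": the turn, a rotation vector about the tool's x, y, z in degrees; "hand": the gripper command: -1 is fully open, 1 is shut, values between are in proportion. In form: [{"tx": .., "ty": .., "tz": .., "wx": .., "wy": .., "wz": .., "hand": ..}, ...]. A call has 1 to 5 rows; each row shifts and turns the commanded pose from where the row before left it, along the tool's axes as they then stand; what a row does not reach is not made up. A row lasts 1/10 s, in which the tool goes at most 50 mm and 8.59 degrees, less where a joint would pass 70% of its speed; a pose out of reach is approached as far as the arm can. A call with a gripper value outside its range is refused whole. The fingers move at their own pace and stop on an object; FORCE is the grip in N (left out, the last holds). Time passes only in rows, so rows that do not move let the fingers close. It gives the time, the measured TCP pose, the force, the opening and the grip force at its end, in the units of the state.
- status.sense(): the state, without advancing time (a new reading comes with each control period).
- eyes.capture(name): name is "scene" or "side" or "wrist"; returns the picture (384x512x3 uint8, blue, green, red); there is no depth.
- eyes.get_calibration(name): a dict with "vertical_fov" (degrees; the focal length in pixels is half the picture's height over the tangent of half this angle, whatever the lens; pixels are square), "cx", "cy" (the principal point, pixels), "k1" (the pictures are not rectified: a ray, as slopes to the right and down, at radius r is drawn at 1 + k1 r^2 times it, then the intrinsics apply), "origin" and "orientation" of the camera in the world. Camera axes: x right, y up, looking along -z (the intrinsics and any distortion apply to the point x, -y, -z); pixel columns grow to the right and rows downward; lengths in m; the calibration is good to about 2 mm. A picture is of the moment at which its call begins: read the wrist's pose just before it. get_calibration takes no time and is no camera call; for the wrist camera it gives the pose at the moment of the call.
- order.finish_job(): hands the job in; it is judged then, once.
The state is a dict: "time_s": time; "joint_positions": joint angles; "joint_velocities": joint speeds; "effort": joint torques, N m; "ee_pos": TCP position; "orientation": TCP orientation; "contact_force": force on the tool from outside, world axes, zero at the start; "ft_torque": the same for the moment, N m; "width": finger opening in m; "finger_force": force on a finger pad.
Only numpy, scipy, OpenCV 4.12 (cv2) and the standard library are available. Lean on these libraries where they do the work, as an engineer would, in place of code of your own. Each camera call takes 0.05 s, during which the arm holds its last target. There are 200 camera calls.

## Task

Load the slotted square wooden blank into the square pocket of the wooden nest, upright and fully down on the pocket floor. A locating pin stands in the pocket at its far, left or right side, so find by looking or by trying which way round the blank must go for its slot to drop over the pin. Then swing the latch bar closed over the blank, let go, and leave the other things on the bench where they stand.

Things in the scene. Friction and masses are not known exactly. Their poses are not given: they have to be found in the camera images.
- blank: Loose keyed blank of light wood, 0.08 to 0.17 kg, 44x44 mm square and 62 mm tall: square up to 58 mm, then a flat round boss of 30 mm diameter. Origin: centre of the underside, z up. The slot is in its +x side; above 27 mm all four sides are plain. It starts upright on the bench, right of the nest, at any yaw.
- slot (a point): The slot of the blank: middle of the slot's mouth at the underside's edge, 22 mm toward the blank's +x and 7 mm toward its +y from its origin. The slot is open to the +x side and to the underside, 12 mm wide, 9 mm deep, and ends 27 mm above the underside.
- nest: Fixed nest. Origin: centre of the pocket at bench height, z up; +x points away from the robot (yaw up to 0.3 rad either way), +y left. A 136x136x10 mm plywood base plate (its middle at x = y = +8 mm) carries a wooden block of 92x92 mm, top at z = 32 mm, with a square pocket, 47x47 mm, sides along x and y, its mouth chamfered 3 mm.
- pocket (a point): Centre of the pocket floor, z = 10 mm; axes as the nest. A steel pin of 8 mm diameter stands 13 mm high on the floor in one of three holes, at x, y = (20.5, 7) far, (-7, 20.5) left or (7, -20.5) mm right; which is not reported. The blank goes down only with its +x axis along nest +x, +y or -y respectively; else it stops on the pin, 13 mm up, and must be raised 10 mm or more to be turned.
- latch (a joint): Flat steel latch bar that swings level about the post; 0 = closed (a stop: the bar runs from the post over the pocket's centre), growing counterclockwise from above as it opens, to a stop at 2; starts at 1.5 to 1.9 rad, beyond the nest. Stays where left; about 0.6 N at the knob moves it. Bar 18 mm wide, from z = 75 to 83.5 mm; it clears only a fully seated blank (top at 72 mm).
- latch_pivot (a point): Axis of the latch post (18 mm diameter), at bar underside height, 75 mm above the bench; lies at nest x = y = +52 mm.
- latch_knob (a point): Middle of the upright black knob on the free end of the latch bar, 95 mm from the post's axis: 14 mm in diameter, from z = 83.5 to 115.5 mm above the bench; this point is at z = 101.5 mm.
- spindle_part_3: Loose bystander: tall white turned spindle part, 56x56x102 mm, standing beyond the blank. Origin: centre of its underside. To be left alone.
- spindle_part_1: Loose bystander: short white turned spindle part, 57x57x75 mm, standing well to the left of the nest. Origin: centre of its underside. To be left alone.
- jar_2: Loose bystander: small blue glaze jar with a black cap, 54x54x70 mm, standing to the near left of the nest. Origin: centre of its underside. To be left alone.
Not all that is in view belongs to the job. Several things look just like the blank: the one meant starts farthest to the robot's right.

How it is judged:
By the outcome, as a careful person would: the job done as asked, in the order asked, and still so for the second after the job is handed in, with the robot touching nothing.
It also fails if it takes over 72 s, if anything falls off the work surface, if the arm or the gripper's body presses on something with over 40 N, if the wrist force passes 120 N, or if a joint passes its speed limit or range.

## Working session

There is one attempt and no reset: what is moved stays moved. The work goes in short steps, Python scripts to look and compute and a shell command to move; the robot and the scene stay as the last step left them, time stands still between calls to the robot, and variables do not carry over. Pictures are saved under pics/ and viewed, at most 10 in all, crops included, and the job is handed in when it is done.

```bash
ls; mkdir -p pics
cat > h.py <<'E'
import numpy as np,cv2
from scipy.spatial.transform import Rotation as R
from rig import status,eyes,order,env
def rot(o):
    o=np.array(o,float)
    if o.shape==(3,3): return o
    return (R.from_rotvec(o) if o.size==3 else R.from_quat(o)).as_matrix()
def ray(c,u,v,h=384):
    f=h/2/np.tan(np.radians(c["vertical_fov"])/2)
    d=np.array([(u-c["cx"])/f,(v-c["cy"])/f]);s=d.copy()
    for _ in range(30): s=d/(1+c["k1"]*(s@s))
    return np.array(c["origin"]),rot(c["orientation"])@np.array([s[0],-s[1],-1])
def onz(c,u,v,z):
    o,d=ray(c,u,v);return o+d*(z-o[2])/d[2]
def proj(c,p,h=384):
    f=h/2/np.tan(np.radians(c["vertical_fov"])/2)
    q=rot(c["orientation"]).T@(np.array(p)-np.array(c["origin"]))
    s=np.array([q[0],-q[1]])/-q[2];s=s*(1+c["k1"]*(s@s))
    return s*f+[c["cx"],c["cy"]]
E
python3 - <<'E'
from h import *
for n in("scene","side","wrist"):
    c=eyes.get_calibration(n);print(n,c)
    cv2.imwrite(f"pics/{n}0.png",eyes.capture(n))
print(status.sense())
E
```

```text
pics
scene {'vertical_fov': 50.20006215975268, 'cx': 254.36998309265934, 'cy': 196.37255774211627, 'k1': -0.06415725098740017, 'origin': array([0.10792492, 0.73902482, 0.57712458]), 'orientation': array([ 0.37028405, -1.36050099, -2.3066305 ])}
side {'vertical_fov': 53.66256487230478, 'cx': 256.12348263163983, 'cy': 198.8834543787609, 'k1': 0.032674747584117037, 'origin': array([0.29661661, 0.74308478, 0.7303303 ]), 'orientation': array([ 0.19392694, -1.29840714, -2.61224406])}
wrist {'vertical_fov': 66.41193872678714, 'cx': 253.20885337759907, 'cy': 193.31997097938967, 'k1': -0.015959445268996505, 'origin': array([ 0.23695746, -0.52808069,  0.37204483]), 'orientation': array([-0.22765607,  0.17010542, -1.25531968])}
{'time_s': 0.15, 'joint_positions': array([-1.33751078e+00,  3.07411609e-01,  1.50737981e+00,  9.46009888e-06,
        1.32838413e+00, -7.35020634e-02]), 'joint_velocities': array([-0.00072757, -0.00139802, -0.00386269,  0.00109765, -0.00124014,
        0.00043748]), 'effort': array([ 5.97689232e-04, -4.57976711e+01, -2.52219772e+01, -1.18074468e-04,
        8.50671320e-03, -2.19789149e-05]), 'ee_pos': array([ 0.1735048 , -0.54764288,  0.23058421]), 'orientation': array([-3.10314526e+00, -4.79768508e-01,  1.83963542e-04]), 'contact_force': array([-0.37476286,  0.37932035, -0.40695351]), 'ft_torque': array([ 0.01413196,  0.00601364, -0.00166049]), 'finger_force': 0.0, 'width': 0.08549381243826241}
```

View pics/scene0.png

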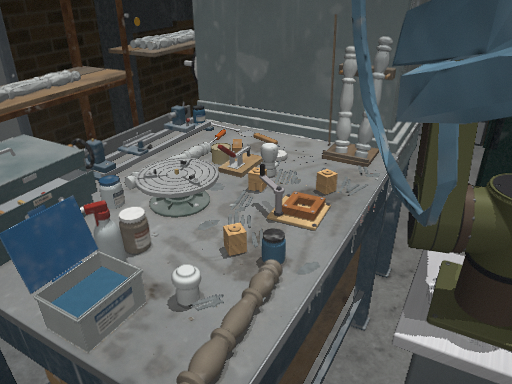

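View pics/side0.png

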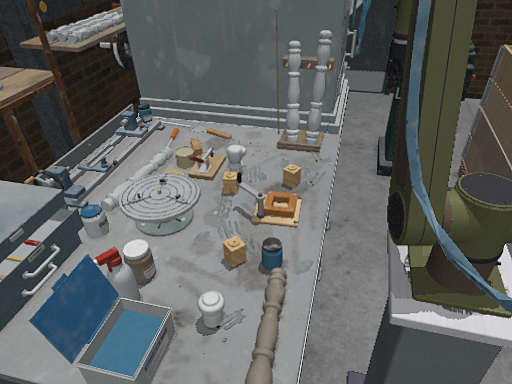

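The scene view shows three light-wood cubes at (234,239), (257,180) and (326,181), with possibly a fourth wooden thing near (237,147). The nest is at (302,208) and the latch knob near (264,168). In the side view the same cubes are at (234,250), (230,183) and (291,176), the doubtful one near (196,146), and the nest at (281,205).

Run:
```python
from h import *
cs,cd=eyes.get_calibration("scene"),eyes.get_calibration("side")
def tri(a,b):
    o1,d1=ray(cs,*a);o2,d2=ray(cd,*b)
    d1/=np.linalg.norm(d1);d2/=np.linalg.norm(d2)
    s=np.linalg.lstsq(np.c_[d1,-d2],o2-o1,rcond=None)[0]
    p,q=o1+d1*s[0],o2+d2*s[1];return (p+q)/2,np.linalg.norm(p-q)
for n,a,b in [("A",(234,226),(235,238)),("B",(257,170),(230,173)),("C",(327,172),(292,167)),("D",(237,144),(196,142)),("nest",(302,206),(281,204)),("knob",(264,170),(239,178))]:
    print(n,tri(a,b),onz(cs,*a,.06),onz(cd,*b,.06))
w=cv2.imread("pics/side0.png")[120:230,160:320]
w2=cv2.imread("pics/scene0.png")[130:230,200:360]
W=cv2.resize(np.vstack([w[:60+50],w2[20:]]),None,fx=3.1,fy=3.1,interpolation=cv2.INTER_CUBIC)
print(W.shape);cv2.imwrite("pics/crop.png",W)
```

```text
A (array([0.54460068, 0.06868871, 0.06359716]), np.float64(0.007658281924040701)) [0.54736055 0.06959103 0.06      ] [0.54518152 0.06006867 0.06      ]
B (array([ 0.65402539, -0.23313295,  0.05608575]), np.float64(0.004235687937450528)) [ 0.64953518 -0.22207776  0.06      ] [ 0.65164947 -0.23068358  0.06      ]
C (array([ 0.46351885, -0.31228665,  0.05830261]), np.float64(0.0007315983990103675)) [ 0.46238112 -0.30816277  0.06      ] [ 0.46296414 -0.3101944   0.06      ]
D (array([ 0.87341561, -0.47306891,  0.01570654]), np.float64(0.005783144421286577)) [ 0.81196693 -0.37216911  0.06      ] [ 0.83777487 -0.40229185  0.06      ]
nest (array([ 0.46626808, -0.14272895,  0.02970143]), np.float64(0.004291679758467087)) [ 0.44656633 -0.09063499  0.06      ] [ 0.45825447 -0.10731403  0.06      ]
knob (array([ 0.59953053, -0.16899507,  0.09109078]), np.float64(0.005248904891410403)) [ 0.63127845 -0.23197226  0.06      ] [ 0.61487258 -0.209304    0.06      ]
(589, 496, 3)
```

View pics/crop.png

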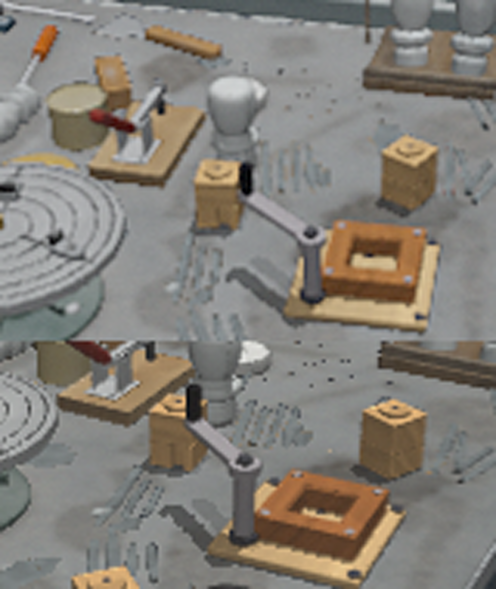

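Candidates are A (234,239), B (257,180) and C (326,181) in the scene view, at y = +0.07, -0.23 and -0.31. The wooden thing near (237,147) is a plain slanted piece without a boss, part of the clutter by the clamp. C fits: it is the farthest right, it lies right of the nest (y ≈ -0.14), it carries a boss, and the spindle stands beyond it. The crop confirms it.

```bash
cat >> h.py <<'E'
def go(x,y,z,yaw=None):
    "tool-frame shift (mm), then turn wz (deg) so tool y lies along yaw (mod pi)"
    s=status.sense();M=rot(s["orientation"]);d=M.T@(np.array([x,y,z])-s["ee_pos"])*1000
    print("shift mm",d.round(1),"tilt",np.degrees(np.arccos(-M[2,2])).round(2),"yaw_y",np.degrees(np.arctan2(M[1,1],M[0,1])).round(2),"q6",s["joint_positions"][5].round(3))
    if yaw is not None:
        a=np.arctan2(M[1,1],M[0,1]);e=(yaw-a+np.pi/2)%np.pi-np.pi/2
        print("wz deg",-np.degrees(e).round(2))
E
python3 - <<'E'
from h import *
go(.42,-.29,.25,0)
print(rot(status.sense()["orientation"]).round(2))
M=rot(eyes.get_calibration("wrist")["orientation"]);print(M.round(2))
E
```

```text
shift mm [ 312.8 -171.2  -19.1] tilt 0.09 yaw_y -72.42 q6 -0.074
wz deg -72.42
[[ 0.95  0.3  -0.  ]
 [ 0.3  -0.95  0.  ]
 [ 0.   -0.   -1.  ]]
[[ 0.3   0.92  0.25]
 [-0.95  0.29  0.08]
 [-0.   -0.26  0.96]]
```

```bash
python3 -m handwheel '[{"tx":40,"ty":-22,"tz":-4},{"tx":40,"ty":-22,"tz":-4},{"tx":40,"ty":-22,"tz":-4},{"tx":40,"ty":-22,"tz":-4},{"tx":40,"ty":-22,"tz":-3}]' && python3 -m handwheel '[{"tx":40,"ty":-21},{"tx":40,"ty":-20},{"tx":32,"ty":-20},{},{}]'
python3 - <<'E'
from h import *
go(.42,-.29,.25)
c=eyes.get_calibration("wrist");np.save("w1.npy",c,allow_pickle=True)
cv2.imwrite("pics/w1.png",eyes.capture("wrist"))
print(proj(c,[.463,-.31,.058]),proj(c,[.466,-.143,.03]),status.sense()["time_s"])
E
```

```text
shift mm [ 312.8 -171.2  -19.1] tilt 0.09 yaw_y -72.42 q6 -0.074
[  83.59292373 -239.42190665] [ -80.35934752 -270.61193733] 0.2$[0]: bad value
```

View pics/w1.png

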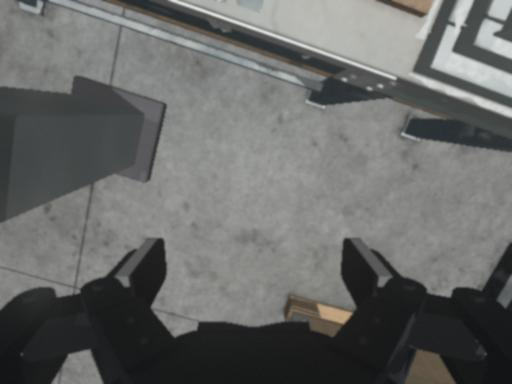

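The move was refused, probably because each row needs every key. This view shows only the floor beside the bench. I'll retype the rows with all keys.

```bash
python3 -m handwheel '[{"tx":40,"ty":-22,"tz":-4,"wx":0,"wy":0,"wz":0,"hand":-1},{"tx":40,"ty":-22,"tz":-4,"wx":0,"wy":0,"wz":0,"hand":-1},{"tx":40,"ty":-22,"tz":-4,"wx":0,"wy":0,"wz":0,"hand":-1},{"tx":40,"ty":-22,"tz":-4,"wx":0,"wy":0,"wz":0,"hand":-1},{"tx":40,"ty":-22,"tz":-3,"wx":0,"wy":0,"wz":0,"hand":-1}]' && python3 -m handwheel '[{"tx":40,"ty":-21,"tz":0,"wx":0,"wy":0,"wz":0,"hand":-1},{"tx":40,"ty":-20,"tz":0,"wx":0,"wy":0,"wz":0,"hand":-1},{"tx":32,"ty":-20,"tz":0,"wx":0,"wy":0,"wz":0,"hand":-1},{"tx":0,"ty":0,"tz":0,"wx":0,"wy":0,"wz":0,"hand":-1}]'
python3 - <<'E'
from h import *
go(.42,-.29,.25)
c=eyes.get_calibration("wrist");np.save("w1.npy",c,allow_pickle=True)
cv2.imwrite("pics/w1.png",eyes.capture("wrist"))
print(proj(c,[.463,-.31,.058]),proj(c,[.466,-.143,.03]),status.sense()["time_s"])
E
```

```text
time_s: 0.7
ee_pos: [0.332, -0.3815, 0.2505]
orientation: [3.105, 0.479, 0.0]
contact_force: [1.0, -0.2, -0.4]
width: 0.0853
finger_force: 0.0
time_s: 1.1
ee_pos: [0.4219, -0.2873, 0.2502]
orientation: [-3.102, -0.488, -0.002]
contact_force: [-0.8, -0.4, 0.6]
width: 0.0855
finger_force: 0.0
shift mm [-2.6  2.   0.2] tilt 0.13 yaw_y -72.13 q6 0.576
[283.65536849 145.23094233] [148.36396543  96.54801813] 1.15
```

View pics/w1.png

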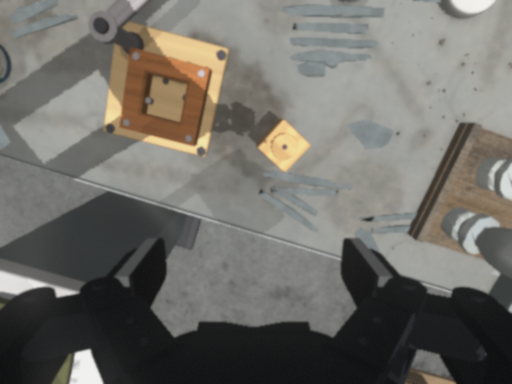

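The wrist view shows the blank at (284,146), turned about 45° in the picture. The nest block is round (165,97), with a grey dot, likely the pin, at the pocket's left edge (149,100). The latch post is at upper left.

Run:
```python
from h import *
c=np.load("w1.npy",allow_pickle=True).item();im=cv2.imread("pics/w1.png")
hsv=cv2.cvtColor(im,cv2.COLOR_BGR2HSV)
m=cv2.inRange(hsv,(5,70,60),(30,255,255));m[200:]=0
cn=[k for k in cv2.findContours(m,cv2.RETR_EXTERNAL,cv2.CHAIN_APPROX_NONE)[0] if cv2.contourArea(k)>800]
for k in cn:
    b=cv2.boundingRect(k)
    z=.010 if b[0]<200 else .058
    P=np.array([onz(c,*p[0],z)[:2]*1000 for p in k],np.float32)
    r=cv2.minAreaRect(P);print(b,cv2.contourArea(k),"rect mm",r,cv2.boxPoints(r).round(1).tolist())
pin=onz(c,149,100,.023);print("pin",pin)
cv2.imwrite("pics/c1.png",np.hstack([cv2.resize(im[15:165,95:235],None,fx=3,fy=3,interpolation=cv2.INTER_CUBIC),cv2.resize(im[100:190,240:330],(450,450),interpolation=cv2.INTER_CUBIC)][:1]))
```

```text
(257, 119, 53, 53) 1553.5 rect mm ((462.7874450683594, -308.5830078125), (47.41404342651367, 43.738189697265625), 65.8111801147461) [[433.1000061035156, -321.20001220703125], [473.0, -339.20001220703125], [492.5, -295.8999938964844], [452.6000061035156, -278.0]]
(104, 22, 125, 135) 11572.0 rect mm ((477.1878967285156, -152.8736114501953), (134.74766540527344, 135.25575256347656), 3.6277058124542236) [[405.70001220703125, -89.5999984741211], [414.20001220703125, -224.60000610351562], [548.7000122070312, -216.10000610351562], [540.0999755859375, -81.0999984741211]]
pin [ 0.46198132 -0.14220456  0.023     ]
```

View pics/c1.png

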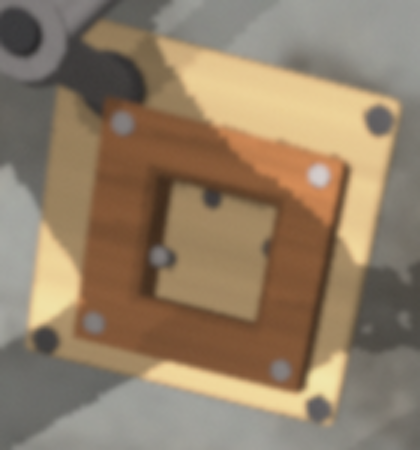

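The enlarged nest shows empty dark holes at the far and right sides, and the pin at the left (pixel (149,100), world (0.462,-0.142)). That matches the expected (0.4614,-0.1414). So the blank's +x must point along nest +y. The nest is at (0.470,-0.161) with a yaw of 3.6°, and the blank is at about (0.462,-0.310) with its sides at -24.2° mod 90°.

```bash
python3 -m handwheel '[{"tx":0,"ty":0,"tz":0,"wx":0,"wy":0,"wz":8.4,"hand":-1},{"tx":0,"ty":0,"tz":0,"wx":0,"wy":0,"wz":8.4,"hand":-1},{"tx":0,"ty":0,"tz":0,"wx":0,"wy":0,"wz":8.4,"hand":-1},{"tx":0,"ty":0,"tz":0,"wx":0,"wy":0,"wz":8.4,"hand":-1},{"tx":0,"ty":0,"tz":0,"wx":0,"wy":0,"wz":8.4,"hand":-1}]'
python3 - <<'E'
from h import *
go(.462,-.310,.12,np.radians(65.8))
E
```

```text
time_s: 1.65
ee_pos: [0.4183, -0.2921, 0.2501]
orientation: [3.067, -0.676, -0.001]
contact_force: [-0.2, -0.1, -1.0]
width: 0.0855
finger_force: 0.0
shift mm [ 47.2  -2.2 130.1] tilt 0.05 yaw_y -114.86 q6 1.313
wz deg -0.66
```

```bash
python3 -m handwheel '[{"tx":16,"ty":-1,"tz":42,"wx":0,"wy":0,"wz":0,"hand":-1},{"tx":16,"ty":-1,"tz":44,"wx":0,"wy":0,"wz":-0.6,"hand":-1},{"tx":15,"ty":0,"tz":44,"wx":0,"wy":0,"wz":0,"hand":-1},{"tx":0,"ty":0,"tz":0,"wx":0,"wy":0,"wz":0,"hand":-1}]'
python3 - <<'E'
from h import *
c=eyes.get_calibration("wrist");im=eyes.capture("wrist");cv2.imwrite("pics/w2.png",im)
m=cv2.inRange(cv2.cvtColor(im,cv2.COLOR_BGR2HSV),(5,70,60),(30,255,255))
for k in cv2.findContours(m,cv2.RETR_EXTERNAL,cv2.CHAIN_APPROX_NONE)[0]:
    if cv2.contourArea(k)>3000:
        P=np.array([onz(c,*p[0],.058)[:2]*1000 for p in k],np.float32)
        print(cv2.boundingRect(k),cv2.minAreaRect(P))
print([proj(c,[.462+.022*np.sqrt(2)*np.cos(a),-.31+.022*np.sqrt(2)*np.sin(a),.058]).round(0).tolist() for a in np.radians(np.array([45,135,225,315])-24.2)])
go(.462,-.310,.12,np.radians(65.8))
E
```

```text
time_s: 2.05
ee_pos: [0.46, -0.3077, 0.1142]
orientation: [-3.069, 0.649, 0.016]
contact_force: [-1.1, -0.1, 0.8]
width: 0.0852
finger_force: 0.0
(224, 162, 64, 72) ((466.7261657714844, -312.58306884765625), (43.79118347167969, 52.042476654052734), 66.1581802368164)
(0, 142, 192, 157) ((486.88720703125, -189.77896118164062), (107.69739532470703, 111.1857681274414), 2.9888124465942383)
(0, 0, 97, 56) ((617.7437133789062, -239.7527313232422), (61.14913558959961, 30.405237197875977), 65.26709747314453)
[[223.0, 175.0], [225.0, 235.0], [285.0, 235.0], [287.0, 176.0]]
shift mm [ 2.   1.2 -2.9] tilt 0.46 yaw_y -113.88 q6 1.322
wz deg 0.32
```

View pics/w2.png

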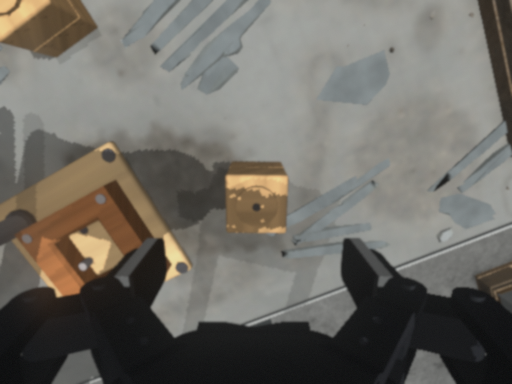

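The blank is centred at (256,205), with its outward face visible as a plain strip at rows 162-175 and no notch in it. The slot is therefore probably on the -114° face, which I'll check after lifting. I'll go down and grasp.

```bash
python3 -m handwheel '[{"tx":2,"ty":1,"tz":30,"wx":0,"wy":0,"wz":0,"hand":-1},{"tx":2,"ty":1,"tz":30,"wx":0,"wy":0,"wz":0,"hand":-1},{"tx":0,"ty":0,"tz":25,"wx":0,"wy":0,"wz":0,"hand":-1},{"tx":0,"ty":0,"tz":0,"wx":0,"wy":0,"wz":0,"hand":-1}]' 30
python3 -c "
from h import *
go(.463,-.311,.026,np.radians(65.8))"
```

```text
time_s: 2.5
ee_pos: [0.4641, -0.3116, 0.0349]
orientation: [-3.073, 0.649, 0.005]
contact_force: [-1.1, 0.4, -0.4]
width: 0.0853
finger_force: 0.0
shift mm [-1.2 -0.1  8.9] tilt 0.2 yaw_y -113.87 q6 1.321
wz deg 0.33
```

```bash
python3 -m handwheel '[{"tx":-1,"ty":0,"tz":6,"wx":0,"wy":0,"wz":0,"hand":-1},{"tx":0,"ty":0,"tz":0,"wx":0,"wy":0,"wz":0,"hand":0.2},{"tx":0,"ty":0,"tz":0,"wx":0,"wy":0,"wz":0,"hand":1},{"tx":0,"ty":0,"tz":0,"wx":0,"wy":0,"wz":0,"hand":1},{"tx":0,"ty":0,"tz":0,"wx":0,"wy":0,"wz":0,"hand":1}]' 40 && python3 -m handwheel '[{"tx":0,"ty":0,"tz":0,"wx":0,"wy":0,"wz":0,"hand":1},{"tx":0,"ty":0,"tz":0,"wx":0,"wy":0,"wz":0,"hand":1}]' 40
```

```text
time_s: 3.0
ee_pos: [0.4659, -0.3122, 0.0308]
orientation: [3.073, -0.648, 0.004]
contact_force: [-0.6, -0.8, 6.8]
width: 0.0432
finger_force: 41.9
time_s: 3.2
ee_pos: [0.4659, -0.3122, 0.0308]
orientation: [3.073, -0.648, 0.004]
contact_force: [-1.5, -0.5, 7.2]
width: 0.0433
finger_force: 41.9
```

```bash
python3 -m handwheel '[{"tx":0,"ty":0,"tz":-20,"wx":0,"wy":0,"wz":0,"hand":1},{"tx":0,"ty":0,"tz":-35,"wx":0,"wy":0,"wz":0,"hand":1},{"tx":0,"ty":0,"tz":-35,"wx":0,"wy":0,"wz":-8.3,"hand":1},{"tx":0,"ty":0,"tz":0,"wx":0,"wy":0,"wz":-8.3,"hand":1},{"tx":0,"ty":0,"tz":0,"wx":0,"wy":0,"wz":-8.3,"hand":1}]'; for i in 1 2 3 ; do :; done; python3 -m handwheel '[{"tx":0,"ty":0,"tz":0,"wx":0,"wy":0,"wz":-8.3,"hand":1},{"tx":0,"ty":0,"tz":0,"wx":0,"wy":0,"wz":-8.3,"hand":1},{"tx":0,"ty":0,"tz":0,"wx":0,"wy":0,"wz":-8.3,"hand":1},{"tx":0,"ty":0,"tz":0,"wx":0,"wy":0,"wz":-8.3,"hand":1},{"tx":0,"ty":0,"tz":0,"wx":0,"wy":0,"wz":-8.3,"hand":1}]'; python3 -m handwheel '[{"tx":0,"ty":0,"tz":0,"wx":0,"wy":0,"wz":-8.3,"hand":1},{"tx":0,"ty":0,"tz":0,"wx":0,"wy":0,"wz":-8.3,"hand":1},{"tx":0,"ty":0,"tz":0,"wx":0,"wy":0,"wz":-8.3,"hand":1},{"tx":0,"ty":0,"tz":0,"wx":0,"wy":0,"wz":-8.3,"hand":1},{"tx":0,"ty":0,"tz":0,"wx":0,"wy":0,"wz":-8.3,"hand":1}]';python3 -m handwheel '[{"tx":0,"ty":0,"tz":0,"wx":0,"wy":0,"wz":-8.3,"hand":1},{"tx":0,"ty":0,"tz":0,"wx":0,"wy":0,"wz":-8.3,"hand":1},{"tx":0,"ty":0,"tz":0,"wx":0,"wy":0,"wz":-8.3,"hand":1},{"tx":0,"ty":0,"tz":0,"wx":0,"wy":0,"wz":-8.3,"hand":1},{"tx":0,"ty":0,"tz":0,"wx":0,"wy":0,"wz":-8.3,"hand":1}]';python3 -m handwheel '[{"tx":0,"ty":0,"tz":0,"wx":0,"wy":0,"wz":-8.3,"hand":1},{"tx":0,"ty":0,"tz":0,"wx":0,"wy":0,"wz":-8.3,"hand":1},{"tx":0,"ty":0,"tz":0,"wx":0,"wy":0,"wz":-8.3,"hand":1},{"tx":0,"ty":0,"tz":0,"wx":0,"wy":0,"wz":-8.3,"hand":1},{"tx":0,"ty":0,"tz":0,"wx":0,"wy":0,"wz":0,"hand":1}]'
python3 - <<'E'
from h import *
go(.47,-.161,.13,np.radians(93.6))
p=status.sense()["ee_pos"]
L=[]
for n in("scene","side"):
    c=eyes.get_calibration(n);u=proj(c,p).astype(int);im=eyes.capture(n);cv2.imwrite(f"pics/{n}1.png",im);print(n,u)
    L.append(cv2.resize(im[u[1]-55:u[1]+45,u[0]-50:u[0]+50],(400,400),interpolation=cv2.INTER_CUBIC))
cv2.imwrite("pics/c3.png",np.hstack(L))
E
```

```text
time_s: 3.7
ee_pos: [0.4659, -0.3119, 0.1212]
orientation: [3.139, 0.039, 0.004]
contact_force: [-0.5, 0.6, -2.1]
width: 0.0432
finger_force: 41.4
time_s: 4.2
ee_pos: [0.4648, -0.3111, 0.1193]
orientation: [-2.923, -1.149, 0.0]
contact_force: [0.2, -0.5, -0.9]
width: 0.0432
finger_force: 41.4
time_s: 4.7
ee_pos: [0.4648, -0.3111, 0.1192]
orientation: [-2.326, -2.111, 0.0]
contact_force: [-0.9, -0.4, -1.4]
width: 0.0434
finger_force: 41.4
time_s: 5.2
ee_pos: [0.4648, -0.3111, 0.1193]
orientation: [-1.428, -2.798, -0.0]
contact_force: [-0.5, -0.0, -0.9]
width: 0.043
finger_force: 41.4
time_s: 5.7
ee_pos: [0.4648, -0.3111, 0.1193]
orientation: [-0.578, -3.088, -0.0]
contact_force: [0.2, -0.3, -1.5]
width: 0.043
finger_force: 41.4
shift mm [ 49.4 141.8 -10.7] tilt 0.03 yaw_y 68.81 q6 -1.866
wz deg -24.79
scene [328 152]
side [292 151]
```

View pics/c3.png

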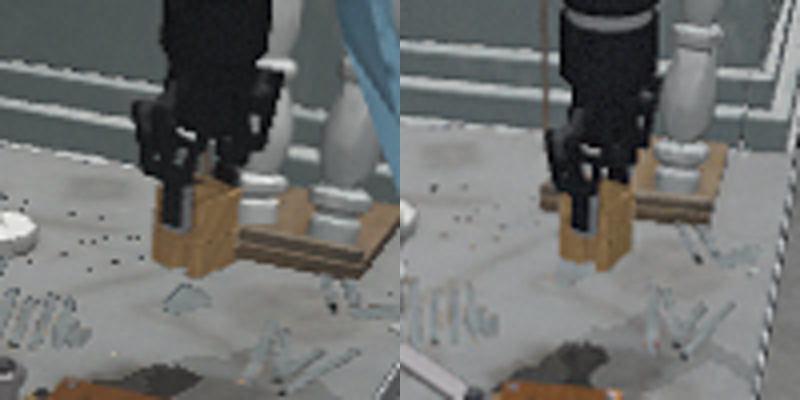

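The crop shows the lifted blank's faces (originally the -114° one on the left and the -24° one on the right), but the slot is not clear at this scale. I'll stretch the contrast on small crops of all four faces.

Run:
```python
from h import *
def crop(f,u,v,w=26,h=36):
    g=cv2.imread(f)[v-h//2:v+h//2,u-w//2:u+w//2]
    g=cv2.resize(g,(195,270),interpolation=cv2.INTER_CUBIC).astype(float)
    return np.clip((g-g.mean((0,1))*.35)*1.5,0,255).astype(np.uint8)
a=[crop("pics/scene0.png",326,182),crop("pics/side0.png",291,177),crop("pics/scene1.png",327,155),crop("pics/side1.png",291,155)]
w=cv2.imread("pics/w2.png")[150:250,205:305];w1=cv2.imread("pics/w1.png")[110:180,248:318]
b=[cv2.resize(x,(270,270),interpolation=cv2.INTER_CUBIC) for x in(w,w1)]
T=np.hstack(a);B=np.hstack(b);B=np.pad(B,((0,0),(0,T.shape[1]-B.shape[1]),(0,0)))
cv2.imwrite("pics/c4.png",np.vstack([T,B]))
```

```text
(no output)
```

View pics/c4.png

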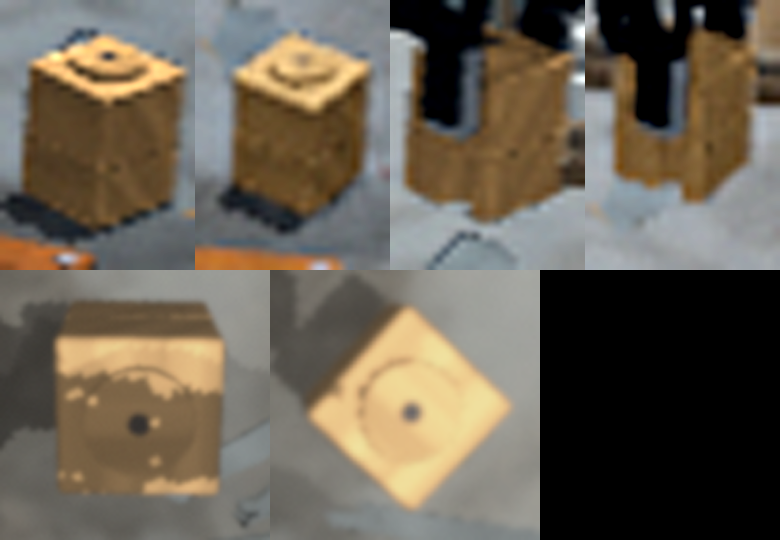

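The last two crops show a step in the bottom edge of the finger-side face (originally -114°), next to the shared corner. That is where the slot should be, 7 mm toward the blank's +y, and the other three faces are plain. So the total turn of +207.8° is right and about 24.8° remain. I'll finish the turn, cross-check the held offset and move over the pocket.

```bash
python3 - <<'E'
from h import *
a=np.radians(113.8);o=np.array([np.cos(a),np.sin(a)])*.022*2**.5
for n,p in(("scene",(326.9,166.1)),("side",(292.4,163.7))):
    q=onz(eyes.get_calibration(n),*p,.0885)[:2]-o;print(n,q,"rel TCP",(q-status.sense()["ee_pos"][:2]))
E
python3 -m handwheel '[{"tx":0,"ty":0,"tz":0,"wx":0,"wy":0,"wz":-8.3,"hand":1},{"tx":0,"ty":0,"tz":0,"wx":0,"wy":0,"wz":-8.3,"hand":1},{"tx":0,"ty":0,"tz":0,"wx":0,"wy":0,"wz":-8.2,"hand":1},{"tx":0,"ty":0,"tz":0,"wx":0,"wy":0,"wz":0,"hand":1}]'
python3 -c "
from h import *
go(.4666,-.1616,.119,np.radians(93.6))"
```

```text
scene [ 0.46964447 -0.31583885] rel TCP [ 0.0047326  -0.00460342]
side [ 0.47071881 -0.31353854] rel TCP [ 0.00580694 -0.0023031 ]
time_s: 6.2
ee_pos: [0.465, -0.3114, 0.1193]
orientation: [0.095, -3.14, -0.0]
contact_force: [0.3, 0.4, -1.9]
width: 0.0435
finger_force: 41.4
shift mm [-10.7 149.4   0.3] tilt 0.01 yaw_y 93.46 q6 -2.297
wz deg -0.14
```

```bash
python3 -m handwheel '[{"tx":-2,"ty":38,"tz":0,"wx":0,"wy":0,"wz":0,"hand":1},{"tx":-3,"ty":38,"tz":0,"wx":0,"wy":0,"wz":0,"hand":1},{"tx":-3,"ty":38,"tz":0,"wx":0,"wy":0,"wz":0,"hand":1},{"tx":-3,"ty":35,"tz":0,"wx":0,"wy":0,"wz":0,"hand":1},{"tx":0,"ty":0,"tz":0,"wx":0,"wy":0,"wz":0,"hand":1}]'
python3 - <<'E'
from h import *
go(.4666,-.1616,.119,np.radians(93.6))
s=status.sense();c=eyes.get_calibration("wrist");im=eyes.capture("wrist");cv2.imwrite("pics/w3.png",im)
M=rot(s["orientation"])
for zt,zz in((.058,"top"),(0,"bottom")):
  for off in(-.006,-.003,0):
    p=s["ee_pos"]+M@np.array([off+.022,0,0]);p[2]=s["ee_pos"][2]-.0308+zt
    print(zz,off,proj(c,p).round(1))
g=cv2.cvtColor(im,cv2.COLOR_BGR2HSV)
for v in range(100,330,3): print(v,im[v,246:266].mean(0).round().astype(int),g[v,246:266].mean(0).round().astype(int))
E
```

```text
time_s: 6.7
ee_pos: [0.4652, -0.1578, 0.1191]
orientation: [0.095, -3.138, -0.004]
contact_force: [-0.3, -1.2, -1.5]
width: 0.0433
finger_force: 41.6
shift mm [-1.2 -3.9  0.1] tilt 0.2 yaw_y 93.47 q6 -2.047
wz deg -0.13
top -0.006 [253.9 237.1]
top -0.003 [253.9 230.4]
top 0 [253.9 223.7]
bottom -0.006 [253.4 198.8]
bottom -0.003 [253.4 194. ]
bottom 0 [253.4 189.3]
100 [141 147 147] [ 29  10 147]
103 [142 147 147] [ 30  10 147]
106 [143 148 148] [ 28   9 148]
109 [143 148 148] [ 32   9 148]
112 [144 149 149] [ 33   9 149]
115 [144 149 149] [ 32   8 149]
118 [144 150 149] [ 33   9 150]
121 [145 151 150] [ 35   9 151]
124 [144 150 149] [ 33   9 150]
127 [124 154 173] [ 18  72 173]
130 [143 195 226] [ 19  94 226]
133 [145 198 229] [ 19  94 229]
136 [145 199 229] [ 19  94 229]
139 [149 204 233] [ 20  92 233]
142 [148 204 233] [ 20  93 233]
145 [ 67  98 130] [ 15 123 130]
148 [ 73 115 172] [ 13 147 172]
151 [ 75 117 177] [ 13 147 177]
154 [ 73 116 174] [ 13 148 174]
157 [ 72 114 171] [ 13 148 171]
160 [ 73 116 175] [ 13 148 175]
163 [ 74 118 177] [ 13 148 177]
166 [ 74 117 176] [ 13 148 
[... 1008 characters left out ...]
0 137] [ 17 113 137]
265 [ 76 109 135] [ 17 112 135]
268 [ 76 109 135] [ 17 112 135]
271 [ 78 112 139] [ 17 112 139]
274 [ 79 113 141] [ 16 112 141]
277 [ 72 101 124] [ 16 106 124]
280 [60 76 90] [13 70 90]
283 [58 71 83] [12 60 83]
286 [60 75 88] [13 67 88]
289 [ 67  92 113] [ 16 102 113]
292 [ 69  98 122] [ 17 112 122]
295 [ 68  97 121] [ 16 112 121]
298 [ 68  97 121] [ 17 113 121]
301 [ 68  96 120] [ 16 111 120]
304 [ 68  97 121] [ 16 112 121]
307 [ 70 100 124] [ 17 111 124]
310 [ 73 104 129] [ 17 112 129]
313 [ 77 110 137] [ 17 111 137]
316 [ 78 110 135] [ 17 108 135]
319 [131 138 140] [ 24  17 140]
322 [143 147 146] [ 37   7 147]
325 [124 127 126] [ 35   7 127]
328 [32 33 35] [16 22 35]
```

Run:
```python
from h import *
c=eyes.get_calibration("wrist");t=np.radians(3.6);N=np.array([.4697,-.1614]);Rn=np.array([[np.cos(t),np.sin(t)],[-np.sin(t),np.cos(t)]])
s=status.sense();M=rot(s["orientation"])
for v,z in((127,.010),(146,.032),(173,.032)): print(v,(Rn@(onz(c,254,v,z)[:2]-N)*1000).round(1))
b=s["ee_pos"]+M@np.array([-.0033,0,0])
print("boss",proj(c,[b[0],b[1],s["ee_pos"][2]+.0312]), "blank in nest mm",(Rn@(b[:2]-N)*1000).round(1))
im=cv2.imread("pics/w3.png");h=cv2.cvtColor(im,cv2.COLOR_BGR2HSV)
# block left/right edges along rows 155-168: orange (hue<15,sat>135)
for v in(152,158,164):
    u=np.where((h[v,:,0]<16)&(h[v,:,1]>130))[0];print(v,u.min(),u.max(),[(Rn@(onz(c,x,v,.032)[:2]-N)*1000).round(1).tolist() for x in(u.min(),u.max())])
go(*(s["ee_pos"]+np.r_[np.r_[N,0][:2]-b[:2],0]),np.radians(93.6))
```

```text
127 [-59.    2.2]
146 [-45.5   2.1]
173 [-24.2   2.1]
boss [253.73995671 282.89191631] blank in nest mm [-0.1  1.6]
152 193 308 [[-41.0, -45.4], [-40.9, 44.3]]
158 193 308 [[-36.3, -45.7], [-36.2, 44.5]]
164 193 307 [[-31.5, -45.9], [-31.4, 43.9]]
shift mm [-0.1 -1.6 -0. ] tilt 0.05 yaw_y 93.51 q6 -2.049
wz deg -0.09
```

The boss centre matches at row 283, and the nest agrees to under 1 mm. I'll correct by 2 mm and descend.

```bash
python3 -m handwheel '[{"tx":-0.5,"ty":-2.2,"tz":20,"wx":0,"wy":0,"wz":-0.1,"hand":1},{"tx":0,"ty":0,"tz":20,"wx":0,"wy":0,"wz":0,"hand":1},{"tx":0,"ty":0,"tz":10,"wx":0,"wy":0,"wz":0,"hand":1},{"tx":0,"ty":0,"tz":0,"wx":0,"wy":0,"wz":0,"hand":1}]' 
python3 -m handwheel '[{"tx":0,"ty":0,"tz":4,"wx":0,"wy":0,"wz":0,"hand":1},{"tx":0,"ty":0,"tz":4,"wx":0,"wy":0,"wz":0,"hand":1},{"tx":0,"ty":0,"tz":3,"wx":0,"wy":0,"wz":0,"hand":1},{"tx":0,"ty":0,"tz":0,"wx":0,"wy":0,"wz":0,"hand":1}]'
```

```text
time_s: 7.15
ee_pos: [0.4664, -0.1646, 0.068]
orientation: [0.097, -3.137, -0.002]
contact_force: [0.4, -0.2, -2.1]
width: 0.0431
finger_force: 41.6
time_s: 7.55
ee_pos: [0.4683, -0.1647, 0.0623]
orientation: [-0.1, 3.137, -0.003]
contact_force: [-6.4, 2.9, 29.2]
width: 0.0432
finger_force: 45.7
```

```bash
python3 -m handwheel '[{"tx":0,"ty":0,"tz":-12,"wx":0,"wy":0,"wz":0,"hand":1},{"tx":0,"ty":0,"tz":0,"wx":0,"wy":0,"wz":0,"hand":1},{"tx":0,"ty":0,"tz":0,"wx":0,"wy":0,"wz":0,"hand":1}]'
cat >> h.py <<'E'
def rel():
    t=np.radians(3.6);N=np.array([.4702,-.1621]);Rn=np.array([[np.cos(t),np.sin(t)],[-np.sin(t),np.cos(t)]])
    s=status.sense();b=s["ee_pos"]+rot(s["orientation"])@np.array([-.0033,0,-.0])
    print("blank in nest mm",(Rn@(b[:2]-N)*1000).round(1),"bottom z",(b[2]-.0308).round(4))
E
python3 - <<'E'
from h import *
rel();go(.4669,-.1621,.07,np.radians(93.6))
s=status.sense();M=rot(s["orientation"]);c=eyes.get_calibration("wrist");im=eyes.capture("wrist");cv2.imwrite("pics/w4.png",im)
for off in(-.005,-.0033,-.001):
    for zt,x in((.058,.022),(0,.022),(.062,0)):
        p=s["ee_pos"]+M@np.array([off+x,0,.0308-zt]);print(off,zt,proj(c,p).round(1))
h=cv2.cvtColor(im,cv2.COLOR_BGR2HSV)
print([(v,int(h[v,246:266,2].mean()),int(h[v,246:266,1].mean())) for v in range(90,300,2)])
E
```

```text
time_s: 7.85
ee_pos: [0.4679, -0.1645, 0.0707]
orientation: [-0.1, 3.138, -0.001]
contact_force: [0.1, -0.4, -2.7]
width: 0.0432
finger_force: 41.9
blank in nest mm [ 0.8 -2.3] bottom z 0.0399
shift mm [0.8 2.5 0.7] tilt 0.1 yaw_y 93.66 q6 -2.058
wz deg 0.06
-0.005 0.058 [253.7 235. ]
-0.005 0 [253.5 197.1]
-0.005 0.062 [253.7 286.4]
-0.0033 0.058 [253.7 231.2]
-0.0033 0 [253.5 194.4]
-0.0033 0.062 [253.7 282.9]
-0.001 0.058 [253.7 226.1]
-0.001 0 [253.5 190.8]
-0.001 0.062 [253.7 278.1]
[(90, 147, 11), (92, 148, 9), (94, 149, 8), (96, 149, 8), (98, 149, 8), (100, 149, 8), (102, 149, 8), (104, 149, 7), (106, 149, 7), (108, 150, 7), (110, 151, 8), (112, 152, 9), (114, 152, 9), (116, 151, 8), (118, 151, 8), (120, 151, 8), (122, 149, 8), (124, 148, 11), (126, 162, 67), (128, 215, 97), (130, 228, 93), (132, 231, 93), (134, 230, 93), (136, 230, 93), (138, 231, 92), (140, 233, 91), (142, 234, 90), (144, 236, 90), (146, 222, 99), (148, 126, 119), (150, 119, 140), (152, 173, 147), (154, 181, 147), (156, 180, 147), (158, 180, 147), (160, 177, 147), (162, 174, 148), (164, 173, 148), (166, 175,
[... 415 characters left out ...]
6, 110, 113), (218, 112, 113), (220, 115, 113), (222, 118, 113), (224, 118, 113), (226, 118, 113), (228, 119, 113), (230, 134, 113), (232, 188, 112), (234, 216, 111), (236, 218, 109), (238, 214, 109), (240, 199, 109), (242, 192, 110), (244, 176, 110), (246, 162, 112), (248, 131, 112), (250, 105, 112), (252, 115, 112), (254, 133, 112), (256, 137, 112), (258, 139, 112), (260, 139, 112), (262, 137, 112), (264, 136, 111), (266, 136, 112), (268, 136, 113), (270, 138, 112), (272, 140, 112), (274, 141, 112), (276, 137, 111), (278, 113, 98), (280, 92, 72), (282, 84, 60), (284, 83, 60), (286, 87, 63), (288, 101, 85), (290, 120, 107), (292, 122, 111), (294, 121, 112), (296, 122, 112), (298, 122, 112)]
```

```bash
python3 -m handwheel '[{"tx":0.8,"ty":2.3,"tz":0,"wx":0,"wy":0,"wz":0,"hand":1},{"tx":0,"ty":0,"tz":0,"wx":0,"wy":0,"wz":0,"hand":1},{"tx":0,"ty":0,"tz":0,"wx":0,"wy":0,"wz":0,"hand":1}]'  >/dev/null
python3 -c "
from h import *
rel()"
python3 -m handwheel '[{"tx":0,"ty":0,"tz":6,"wx":0,"wy":0,"wz":0,"hand":1},{"tx":0,"ty":0,"tz":4,"wx":0,"wy":0,"wz":0,"hand":1},{"tx":0,"ty":0,"tz":3,"wx":0,"wy":0,"wz":0,"hand":1},{"tx":0,"ty":0,"tz":0,"wx":0,"wy":0,"wz":0,"hand":1}]' 
python3 -c "
from h import *
rel()"
```

```text
blank in nest mm [-0.8  0.6] bottom z 0.039
time_s: 8.6
ee_pos: [0.4672, -0.1614, 0.0611]
orientation: [-0.1, 3.137, -0.0]
contact_force: [-7.7, 7.6, 38.9]
width: 0.0429
finger_force: 50.9
blank in nest mm [0.3 0.9] bottom z 0.0303
```

```bash
python3 -c "
from h import *
s=status.sense();F=s['contact_force'];T=s['ft_torque'];print(F,T,s['ee_pos'],'x off if about TCP', -T[1]/F[2]*1000,'y',T[0]/F[2]*1000)"
python3 -m handwheel '[{"tx":0,"ty":0,"tz":-4,"wx":0,"wy":0,"wz":0,"hand":1},{"tx":0,"ty":0,"tz":0,"wx":0,"wy":0,"wz":0,"hand":1}]' 
python3 -c "
from h import *
rel();s=status.sense();print(s['contact_force'],s['ft_torque'])"
```

```text
[-7.74752092  7.59297653 38.94874868] [ 0.59761794  1.2335428  -0.11879554] [ 0.46719624 -0.16142246  0.0610547 ] x off if about TCP -31.670922483065244 y 15.343700576051816
time_s: 8.8
ee_pos: [0.4669, -0.1621, 0.0618]
orientation: [-0.101, 3.138, -0.001]
contact_force: [-0.6, 0.0, 2.0]
width: 0.0433
finger_force: 45.3
blank in nest mm [-0.   0.2] bottom z 0.031
[-0.57460991  0.03665039  2.03087305] [-0.13207356 -0.05346908 -0.03224599]
```

Contact force reads -x and +y, so the blank sits about 2-3 mm too far along +x and -y on the chamfer. I'll shift it the way the chamfer pushes and press again.

```bash
python3 -m handwheel '[{"tx":2,"ty":1,"tz":-1,"wx":0,"wy":0,"wz":0,"hand":1},{"tx":0,"ty":0,"tz":0,"wx":0,"wy":0,"wz":0,"hand":1},{"tx":0,"ty":0,"tz":2,"wx":0,"wy":0,"wz":0,"hand":1},{"tx":0,"ty":0,"tz":2,"wx":0,"wy":0,"wz":0,"hand":1},{"tx":0,"ty":0,"tz":0,"wx":0,"wy":0,"wz":0,"hand":1}]' 
python3 -c "
from h import *
rel();s=status.sense();print(s['contact_force'],s['ft_torque'])"
```

```text
time_s: 9.3
ee_pos: [0.4643, -0.1607, 0.0576]
orientation: [0.1, -3.14, -0.002]
contact_force: [2.1, 1.6, -1.5]
width: 0.0435
finger_force: 44.6
blank in nest mm [-2.5  1.8] bottom z 0.0268
[ 2.12410601  1.58529045 -1.49376482] [ 0.4484062  -0.37630999  0.03204156]
```

It has dropped into the mouth (bottom at 26.8 mm with no load). I'll continue down past the pin height.

```bash
python3 -m handwheel '[{"tx":0,"ty":0,"tz":3,"wx":0,"wy":0,"wz":0,"hand":1},{"tx":0,"ty":0,"tz":3,"wx":0,"wy":0,"wz":0,"hand":1},{"tx":0,"ty":0,"tz":2,"wx":0,"wy":0,"wz":0,"hand":1},{"tx":0,"ty":0,"tz":0,"wx":0,"wy":0,"wz":0,"hand":1}]' 
python3 -c "
from h import *
rel();s=status.sense();print(s['contact_force'],s['ft_torque'])"
```

```text
time_s: 9.7
ee_pos: [0.4643, -0.1607, 0.0497]
orientation: [0.101, -3.14, -0.001]
contact_force: [3.5, 4.1, -5.4]
width: 0.043
finger_force: 44.1
blank in nest mm [-2.5  1.7] bottom z 0.0189
[ 3.52771715  4.14878493 -5.3530214 ] [ 0.83183613 -0.5600194   0.09029726]
```

Bottom is at 18.9 mm, below the pin's top at 23 mm, so the slot is over the pin. I'll go the last 9 mm.

```bash
python3 -m handwheel '[{"tx":0,"ty":0,"tz":3,"wx":0,"wy":0,"wz":0,"hand":1},{"tx":0,"ty":0,"tz":3,"wx":0,"wy":0,"wz":0,"hand":1},{"tx":0,"ty":0,"tz":2.5,"wx":0,"wy":0,"wz":0,"hand":1},{"tx":0,"ty":0,"tz":0,"wx":0,"wy":0,"wz":0,"hand":1}]' 
python3 -c "
from h import *
rel();s=status.sense();print(s['contact_force'],s['ft_torque'])"
```

```text
time_s: 10.1
ee_pos: [0.4643, -0.1607, 0.0415]
orientation: [0.101, -3.14, -0.001]
contact_force: [2.6, 4.0, -2.3]
width: 0.0432
finger_force: 44.4
blank in nest mm [-2.5  1.7] bottom z 0.0107
[ 2.55293747  4.03572873 -2.32538459] [ 0.93537614 -0.4867151   0.11950573]
```

```bash
python3 -m handwheel '[{"tx":0,"ty":0,"tz":1.5,"wx":0,"wy":0,"wz":0,"hand":1},{"tx":0,"ty":0,"tz":0,"wx":0,"wy":0,"wz":0,"hand":1}]' 
python3 -c "
from h import *
rel()"
```

```text
time_s: 10.3
ee_pos: [0.4643, -0.1608, 0.0406]
orientation: [-0.101, 3.14, 0.001]
contact_force: [1.4, 4.9, 4.3]
width: 0.0435
finger_force: 44.5
blank in nest mm [-2.5  1.7] bottom z 0.0098
```

The blank is seated (bottom at 9.8 mm, floor contact felt). I'll release and rise.

```bash
python3 -m handwheel '[{"tx":0,"ty":0,"tz":-0.5,"wx":0,"wy":0,"wz":0,"hand":0},{"tx":0,"ty":0,"tz":0,"wx":0,"wy":0,"wz":0,"hand":-0.6},{"tx":0,"ty":0,"tz":0,"wx":0,"wy":0,"wz":0,"hand":-0.8},{"tx":0,"ty":0,"tz":0,"wx":0,"wy":0,"wz":0,"hand":-0.8},{"tx":0,"ty":0,"tz":-30,"wx":0,"wy":0,"wz":0,"hand":-0.8}]' && python3 -m handwheel '[{"tx":0,"ty":0,"tz":-45,"wx":0,"wy":0,"wz":0,"hand":-0.8},{"tx":0,"ty":0,"tz":-45,"wx":0,"wy":0,"wz":8,"hand":-0.8},{"tx":0,"ty":0,"tz":-40,"wx":0,"wy":0,"wz":8,"hand":-0.8},{"tx":0,"ty":0,"tz":0,"wx":0,"wy":0,"wz":8,"hand":-0.8},{"tx":0,"ty":0,"tz":0,"wx":0,"wy":0,"wz":8,"hand":0}]' && python3 -m handwheel '[{"tx":0,"ty":0,"tz":0,"wx":0,"wy":0,"wz":8,"hand":0},{"tx":0,"ty":0,"tz":0,"wx":0,"wy":0,"wz":0,"hand":0}]'
python3 - <<'E'
from h import *
go(.5995,-.169,.2,np.radians(52.5))
c=eyes.get_calibration("wrist");im=eyes.capture("wrist");cv2.imwrite("pics/w5.png",im);np.save("w5.npy",c,allow_pickle=True)
print("blank top expected",proj(c,[.4702,-.1621,.072]),"post",proj(c,[.5188,-.1069,.0835]),"knob",proj(c,[.5995,-.169,.1155]))
E
```

```text
time_s: 10.8
ee_pos: [0.4614, -0.1603, 0.0682]
orientation: [0.1, -3.132, -0.005]
contact_force: [0.2, -0.6, 1.0]
width: 0.077
finger_force: 0.0
time_s: 11.3
ee_pos: [0.4652, -0.162, 0.2029]
orientation: [0.777, 3.04, -0.002]
contact_force: [0.3, 0.8, -0.6]
width: 0.0642
finger_force: 0.0
time_s: 11.5
ee_pos: [0.464, -0.1614, 0.2009]
orientation: [0.98, 2.985, -0.001]
contact_force: [-0.2, 0.4, -0.1]
width: 0.0427
finger_force: 0.0
shift mm [-113.7   74.2    0.9] tilt 0.03 yaw_y 53.65 q6 -1.356
wz deg 1.15
blank top expected [256.58219946 191.38157632] post [336.09437648 201.33709341] knob [334.71414018 318.50085841]
```

Run:
```python
from h import *
P=np.array([.5162+.0,-.1054]);r=[]
for n in("scene","side"):
    c=eyes.get_calibration(n);im=cv2.imread(f"pics/{n}0.png");u=proj(c,[.5975,-.168,.1]).astype(int)
    x0,y0=u-[16,20];g=im[y0:y0+40,x0:x0+32].max(2);m=(g<50).astype(np.uint8)
    k,l,s,ce=cv2.connectedComponentsWithStats(m)
    for i in range(1,k):
        if s[i,4]>15: print(n,u,ce[i]+[x0,y0],s[i],[onz(c,*(ce[i]+[x0,y0]),.0995)])
```

```text
scene [263 168] [261.86538462 169.30769231] [13 16  5 12 52] [array([ 0.59858931, -0.15894661,  0.0995    ])]
side [239 175] [238.73529412 177.26470588] [14 18  4 10 34] [array([ 0.59802478, -0.15679552,  0.0995    ])]
```

```bash
python3 -c "
from h import *
go(.597,-.1573,.2,np.radians(57.3))"
python3 -m handwheel '[{"tx":-20,"ty":16,"tz":0,"wx":0,"wy":0,"wz":0,"hand":0},{"tx":-28,"ty":22,"tz":0,"wx":0,"wy":0,"wz":0,"hand":0},{"tx":-28,"ty":22,"tz":0,"wx":0,"wy":0,"wz":0,"hand":0},{"tx":-28,"ty":22,"tz":0,"wx":0,"wy":0,"wz":-3.6,"hand":0},{"tx":0,"ty":0,"tz":0,"wx":0,"wy":0,"wz":0,"hand":0}]'
python3 -c "
from h import *
go(.597,-.1573,.09,np.radians(57.3))"
```

```text
shift mm [-105.    81.7    0.7] tilt 0.03 yaw_y 53.84 q6 -1.36
wz deg -3.46
time_s: 12.05
ee_pos: [0.6015, -0.157, 0.2002]
orientation: [0.876, 3.013, 0.0]
contact_force: [-1.4, -0.2, -0.4]
width: 0.0426
finger_force: 0.0
shift mm [  4.   -2.8 110.2] tilt 0.21 yaw_y 57.6 q6 -1.329
wz deg 0.3
```

```bash
python3 -m handwheel '[{"tx":2,"ty":-1,"tz":30,"wx":0,"wy":0,"wz":0,"hand":0},{"tx":1,"ty":0,"tz":35,"wx":0,"wy":0,"wz":0,"hand":0},{"tx":0,"ty":0,"tz":0,"wx":0,"wy":0,"wz":0,"hand":0}]'
python3 - <<'E'
from h import *
go(.597,-.1573,.09,np.radians(57.3))
c=eyes.get_calibration("wrist");im=eyes.capture("wrist");cv2.imwrite("pics/w6.png",im)
print(proj(c,[.597,-.1573,.1155]),proj(c,[.597,-.1573,.0835]),proj(c,[.597,-.1573,.05]))
g=im.max(2);print(g.shape)
for v in range(200,330,10): print(v,"".join("#" if x<45 else "." for x in g[v,150:360:3]))
E
```

```text
time_s: 12.35
ee_pos: [0.5889, -0.1545, 0.1309]
orientation: [-0.879, -3.004, -0.0]
contact_force: [-0.7, 1.2, -1.1]
width: 0.0429
finger_force: 0.0
shift mm [-8.8  2.2 40.8] tilt 0.66 yaw_y 57.4 q6 -1.327
wz deg 0.1
[256.9802843  246.30772255] [256.53248589 226.52602618] [256.19006086 211.41039539]
(384, 512)
200 ......................................................................
210 ......................................................................
220 ..................................##..................................
230 ................................######................................
240 ...................##...........######...........##.....#.............
250 ..................###............#####...........####.....##..........
260 ........###......................................#####.....###........
270 ...#####.#####..##...............................#####..###########...
280 ####################..............................####################
290 ##################.................................###################
300 ##################..................................##################
310 ################......................................################
320 #################....................................#################
```

The knob shows between the fingers at (255,218)-(257,255), as predicted for (0.597,-0.157). I'll let the arm settle, then fine-align and go down.

```bash
python3 -m handwheel '[{"tx":0,"ty":0,"tz":0,"wx":0,"wy":0,"wz":0,"hand":0},{"tx":0,"ty":0,"tz":0,"wx":0,"wy":0,"wz":0,"hand":0}]'
python3 -c "
from h import *
go(.597,-.1573,.09,np.radians(57.3))"
```

```text
time_s: 12.6
ee_pos: [0.5949, -0.1564, 0.1378]
orientation: [0.883, 3.011, -0.0]
contact_force: [0.3, -0.6, 0.4]
width: 0.0424
finger_force: 0.0
shift mm [-2.1  0.4 47.8] tilt 0.2 yaw_y 57.3 q6 -1.326
wz deg 0.0
```

```bash
python3 -m handwheel '[{"tx":-2,"ty":0,"tz":15,"wx":0,"wy":0,"wz":0,"hand":0},{"tx":0,"ty":0,"tz":16,"wx":0,"wy":0,"wz":0,"hand":0},{"tx":0,"ty":0,"tz":15,"wx":0,"wy":0,"wz":0,"hand":0},{"tx":0,"ty":0,"tz":0,"wx":0,"wy":0,"wz":0,"hand":0.4},{"tx":0,"ty":0,"tz":0,"wx":0,"wy":0,"wz":0,"hand":0.4}]' 20
python3 -c "
from h import *
go(.597,-.1573,.09,np.radians(57.3))
s=status.sense();print(np.linalg.norm(s['ee_pos'][:2]-[.5162,-.1054]))"
```

```text
time_s: 13.1
ee_pos: [0.5961, -0.1572, 0.0911]
orientation: [0.884, 3.013, -0.0]
contact_force: [0.3, -0.1, -0.4]
width: 0.0259
finger_force: 0.0
shift mm [-0.8  0.4  1.1] tilt 0.11 yaw_y 57.29 q6 -1.326
wz deg -0.01
0.09521185569514856
```

```bash
cat >> h.py <<'E'
def arc():
    s=status.sense();d=s["ee_pos"][:2]-[.5162,-.1054];M=rot(s["orientation"])
    print("r mm",(np.linalg.norm(d)*1000).round(1),"open angle deg",(np.degrees(np.arctan2(d[1],d[0]))%360-228.6).round(1),"tool x minus inward deg",((np.degrees(np.arctan2(M[1,0],M[0,0])-np.arctan2(-d[1],-d[0]))+180)%360-180).round(1),"F",s["contact_force"].round(1),"z",s["ee_pos"][2].round(4))
E
R='{"tx":0.23,"ty":-6.6,"tz":0,"wx":0,"wy":0,"wz":4,"hand":0.4}'; true
python3 -m handwheel '[{"tx":0.2,"ty":-6.6,"tz":0,"wx":0,"wy":0,"wz":4,"hand":0.4},{"tx":0.2,"ty":-6.6,"tz":0,"wx":0,"wy":0,"wz":4,"hand":0.4},{"tx":0.2,"ty":-6.6,"tz":0,"wx":0,"wy":0,"wz":4,"hand":0.4},{"tx":0.2,"ty":-6.6,"tz":0,"wx":0,"wy":0,"wz":4,"hand":0.4},{"tx":0.2,"ty":-6.6,"tz":0,"wx":0,"wy":0,"wz":4,"hand":0.4}]' >/dev/null; python3 -c "
from h import *
arc()"
python3 -m handwheel '[{"tx":0.2,"ty":-6.6,"tz":0,"wx":0,"wy":0,"wz":4,"hand":0.4},{"tx":0.2,"ty":-6.6,"tz":0,"wx":0,"wy":0,"wz":4,"hand":0.4},{"tx":0.2,"ty":-6.6,"tz":0,"wx":0,"wy":0,"wz":4,"hand":0.4},{"tx":0.2,"ty":-6.6,"tz":0,"wx":0,"wy":0,"wz":4,"hand":0.4},{"tx":0,"ty":0,"tz":0,"wx":0,"wy":0,"wz":0,"hand":0.4}]' >/dev/null; python3 -c "
from h import *
arc()"
```

```text
r mm 95.9 open angle deg 78.7 tool x minus inward deg -0.2 F [-0.2  1.5  0.6] z 0.0918
r mm 95.9 open angle deg 62.5 tool x minus inward deg 0.1 F [0.3 0.3 0.5] z 0.0916
```

```bash
python3 -m handwheel '[{"tx":0.2,"ty":-6.6,"tz":0,"wx":0,"wy":0,"wz":4,"hand":0.4},{"tx":0.2,"ty":-6.6,"tz":0,"wx":0,"wy":0,"wz":4,"hand":0.4},{"tx":0.2,"ty":-6.6,"tz":0,"wx":0,"wy":0,"wz":4,"hand":0.4},{"tx":0.2,"ty":-6.6,"tz":0,"wx":0,"wy":0,"wz":4,"hand":0.4},{"tx":0.2,"ty":-6.6,"tz":0,"wx":0,"wy":0,"wz":4,"hand":0.4}]' >/dev/null; python3 -c "
from h import *
arc()"
python3 -m handwheel '[{"tx":0.2,"ty":-6.6,"tz":0,"wx":0,"wy":0,"wz":4,"hand":0.4},{"tx":0.2,"ty":-6.6,"tz":0,"wx":0,"wy":0,"wz":4,"hand":0.4},{"tx":0.2,"ty":-6.6,"tz":0,"wx":0,"wy":0,"wz":4,"hand":0.4},{"tx":0.2,"ty":-6.6,"tz":0,"wx":0,"wy":0,"wz":4,"hand":0.4},{"tx":0.2,"ty":-6.6,"tz":0,"wx":0,"wy":0,"wz":4,"hand":0.4}]' >/dev/null; python3 -c "
from h import *
arc()"
python3 -m handwheel '[{"tx":0.2,"ty":-6.6,"tz":0,"wx":0,"wy":0,"wz":4,"hand":0.4},{"tx":0.2,"ty":-6.6,"tz":0,"wx":0,"wy":0,"wz":4,"hand":0.4},{"tx":0.2,"ty":-5,"tz":0,"wx":0,"wy":0,"wz":3,"hand":0.4},{"tx":0,"ty":0,"tz":0,"wx":0,"wy":0,"wz":0,"hand":0.4}]' >/dev/null; python3 -c "
from h import *
arc()"
```

```text
r mm 95.8 open angle deg 43.3 tool x minus inward deg -0.7 F [ 1.   0.2 -0.4] z 0.0912
r mm 95.5 open angle deg 23.6 tool x minus inward deg -0.9 F [-1.2  0.5 -0.2] z 0.0911
r mm 95.3 open angle deg 12.1 tool x minus inward deg -0.3 F [-0.  -0.5  0.1] z 0.0909
```

```bash
python3 -m handwheel '[{"tx":0.1,"ty":-5,"tz":0,"wx":0,"wy":0,"wz":3,"hand":0.4},{"tx":0.1,"ty":-5,"tz":0,"wx":0,"wy":0,"wz":3,"hand":0.4},{"tx":0.1,"ty":-5,"tz":0,"wx":0,"wy":0,"wz":3,"hand":0.4},{"tx":0,"ty":-3.3,"tz":0,"wx":0,"wy":0,"wz":2,"hand":0.4},{"tx":0,"ty":0,"tz":0,"wx":0,"wy":0,"wz":0,"hand":0.4}]' >/dev/null; python3 -c "
from h import *
arc()"
python3 -m handwheel '[{"tx":0,"ty":-2,"tz":0,"wx":0,"wy":0,"wz":0,"hand":0.4},{"tx":0,"ty":-2,"tz":0,"wx":0,"wy":0,"wz":0,"hand":0.4},{"tx":0,"ty":0,"tz":0,"wx":0,"wy":0,"wz":0,"hand":0.4}]' >/dev/null; python3 -c "
from h import *
arc()"
```

```text
r mm 95.3 open angle deg 1.2 tool x minus inward deg -0.4 F [ 0.3 -0.1  0.1] z 0.0905
r mm 95.6 open angle deg -1.6 tool x minus inward deg 2.3 F [ 0.6 -1.3  0.7] z 0.0899
```

```bash
python3 -m handwheel '[{"tx":0,"ty":-1.5,"tz":0,"wx":0,"wy":0,"wz":0,"hand":0.4},{"tx":0,"ty":0,"tz":0,"wx":0,"wy":0,"wz":0,"hand":0.4},{"tx":0,"ty":0,"tz":0,"wx":0,"wy":0,"wz":0,"hand":0.4}]' >/dev/null; python3 -c "
from h import *
arc()"
python3 -m handwheel '[{"tx":0,"ty":-1.5,"tz":0,"wx":0,"wy":0,"wz":0,"hand":0.4},{"tx":0,"ty":0,"tz":0,"wx":0,"wy":0,"wz":0,"hand":0.4}]' >/dev/null; python3 -c "
from h import *
arc()"
python3 -m handwheel '[{"tx":0,"ty":-1.5,"tz":0,"wx":0,"wy":0,"wz":0,"hand":0.4},{"tx":0,"ty":0,"tz":0,"wx":0,"wy":0,"wz":0,"hand":0.4}]' >/dev/null; python3 -c "
from h import *
arc()"
```

```text
r mm 95.8 open angle deg -2.6 tool x minus inward deg 3.3 F [ 1.2 -0.2  0.6] z 0.0897
r mm 95.8 open angle deg -3.0 tool x minus inward deg 3.7 F [ 1.8 -1.7 -2.1] z 0.0898
r mm 95.7 open angle deg -3.0 tool x minus inward deg 3.7 F [ 3.6 -4.2 -3.5] z 0.09
```

The bar is at its stop: the angle no longer changes and the opposing force rises to about 5.5 N. I'll back off the finger, rise clear and check.

```bash
python3 -m handwheel '[{"tx":0,"ty":3,"tz":0,"wx":0,"wy":0,"wz":0,"hand":0.3},{"tx":0,"ty":3,"tz":0,"wx":0,"wy":0,"wz":0,"hand":0.1},{"tx":0,"ty":0,"tz":0,"wx":0,"wy":0,"wz":0,"hand":0.1},{"tx":0,"ty":0,"tz":-20,"wx":0,"wy":0,"wz":0,"hand":0.1},{"tx":0,"ty":0,"tz":-35,"wx":0,"wy":0,"wz":0,"hand":0.1}]' && python3 -m handwheel '[{"tx":-15,"ty":0,"tz":-45,"wx":0,"wy":0,"wz":0,"hand":0.1},{"tx":-35,"ty":0,"tz":-20,"wx":0,"wy":0,"wz":0,"hand":0.1},{"tx":-40,"ty":0,"tz":0,"wx":0,"wy":0,"wz":0,"hand":0.1},{"tx":0,"ty":0,"tz":0,"wx":0,"wy":0,"wz":0,"hand":0.1}]'
python3 - <<'E'
from h import *
c=eyes.get_calibration("wrist");im=eyes.capture("wrist")
t=np.radians(3.6);k=np.array([.5188,-.1069])+.095*np.array([np.cos(np.radians(228.6)),np.sin(np.radians(228.6))])
u=proj(c,[*k,.1155]);print("knob expected",u)
s=cv2.resize(im,(512,384));d=eyes.capture("side");uu=proj(eyes.get_calibration("side"),[*k,.08]).astype(int);print(uu)
d=cv2.resize(d[uu[1]-64:uu[1]+64,uu[0]-48:uu[0]+48],(288,384),interpolation=cv2.INTER_CUBIC)
cv2.imwrite("pics/final.png",np.hstack([s,d]));print(status.sense()["time_s"])
E
```

```text
time_s: 17.5
ee_pos: [0.4496, -0.1751, 0.1431]
orientation: [-2.85, -1.307, 0.007]
contact_force: [0.6, -0.1, -0.6]
width: 0.0381
finger_force: 0.0
time_s: 17.9
ee_pos: [0.391, -0.2471, 0.2108]
orientation: [2.856, 1.304, -0.002]
contact_force: [1.1, 1.4, -0.7]
width: 0.0382
finger_force: 0.0
knob expected [258.1275474   74.56129454]
[286 184]
18.0
```

View pics/final.png

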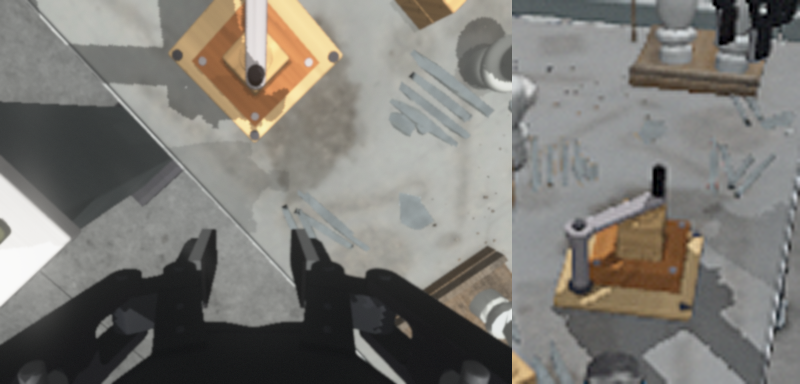

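The bar runs from the post over the seated blank. The knob is at (256,74), against an expected (258,75) for fully closed, and the gripper is well clear, so I'm handing in.

```bash
python3 -c "
from h import *
print(order.finish_job())"
```

```text
the job is handed in; nothing more can be done
None
```

I put the blank in the pocket with its slot over the left-hand pin, fully down on the floor, swung the latch bar closed to its stop, let go and handed the job in at about 18 s; the bystanders were not touched.

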